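# Fit the face plate over the spindle and its drive pin

## Task

Pick up the steel face plate by its square boss, lower it over the shaft of the clamped spindle, and turn it gently to feel for the drive pin until the pin hole drops over it and the plate sits flush on the spindle flange. Keep the force between plate and spindle below 60 N at all times, leave the flux pot, the heat sink and the marker where they are, and let go of the plate at the end.

Things in the scene. Friction and masses are not known exactly. Their poses are not given: they have to be found in the camera images.
- face_plate: loose steel plate 96 (x) by 64 (y) by 10 mm, lying boss up; on its middle a square boss 32 x 32 mm, 34 mm high (44 mm in all), to be gripped by a pair of parallel flats; about 0.3 kg. A round 17.6 mm bore runs through plate and boss at the middle. Origin: centre of the underside; z up out of the boss, x towards the pin hole
- spindle_stock: fixed stock: dark square foot 120 x 120 x 14 mm, grey round neck, a small steel nose block on the foot's +x edge; carries the clamped spindle, which will not turn. Origin: centre of the foot's underside on the bench; z up along the spindle axis
- spindle_axis (a point): on the spindle axis, on the flat top (seat, 40 mm above the bench) of the spindle's 100 mm flange; axes as the stock's. A 16 mm shaft stands 42 mm above it, its top 8 mm tapered to 9 mm. Also on the seat, 32 mm off the axis: the drive pin, 8 mm thick, 14 mm high, its rim chamfered 0.5 mm, anywhere within 0.7 rad (40 degrees) either way of +x (nose block); not reported
- flux_pot: bystander: round pot, 46 mm across, 36 mm high; origin centre of underside
- sink_block: bystander: finned white heat sink 40 x 60 x 26 mm; origin centre of underside
- marker: bystander: marker pen 135 mm long, lying; origin centre of underside
- pin_hole (a point): centre of the plate's pin hole at its underside: a round 9.5 mm hole right through the plate, 32 mm from the plate's middle along its +x
Not all that is in view belongs to the job. Leave any turquoise look-alike of the face_plate alone.

How it is judged:
By the outcome, as a careful person would: the job done as asked, in the order asked, and still so for the second after the job is handed in, with the robot touching nothing.
It also fails if it takes over 72 s, if anything falls off the work surface, if the arm or the gripper's body presses on something with over 40 N, if the wrist force passes 120 N, or if a joint passes its speed limit or range.

## Robot

A 6-joint arm with a two-finger parallel gripper is mounted at the origin on a cart in front of the work surface, level with it; the furniture and walls round the work are solid. World frame = base frame: x ahead of the robot, y to its left, z up, the work surface at z = 0. Lengths are in m, angles in rad, forces in N, time in s.
With the tool pointing down it reaches from about 0.3 to 0.85 m from the base axis. Payload 5.4 kg.
Tool frame: the origin (TCP) lies midway between the tips of the shut fingers; the grasp point (between the pads) lies 19 mm behind it; z points along the fingers, y is the line along which they close (so a half turn about z gives the same grasp; the last joint's range is limited). The gripper opens to 85 mm and grips with 20 to 120 N. Pads are 22 mm wide; open, the fingers measure 114 mm over their backs; the gripper's body (76 mm by 85 mm) begins 54 mm behind the grasp point. The pads swing forward as they close: fully open they stand 13 mm farther back than shut.
Start: joints at [1.007, 0.158, 1.597, -0, 1.386, -0.21], TCP at [0.199, 0.539, 0.231] pointing down, gripper open.
Joint ranges: [-2.91, 2.91], [-0.94, 2.29], [0.18, 2.7], [-1.29, 4.43], [0.17, 2.64], [-3, 3]. Speed limits (rad/s): [2.57, 2.57, 3.14, 3.14, 3.14, 3.14].

## Interface

Orientations are given as a unit quaternion [w, x, y, z].
In Python, from workcell import * gives the robot as it stands.
- The arm moves only by the tool send_rows, never from a script. Its argument "series" is one flat list of numbers, 7 for each row, row after row: the opening, from -1 (shut) to 1 (fully open), then the shift along the world's x, y, z in parts of the range, where 1.0 means 50 cm, then the turn, a rotation vector about the world's x, y, z in fractions of the full range, 1 being 90 degrees. A call has 1 to 8 rows; each row is the pose to reach, as a shift and turn from the pose commanded when the call began; what a row does not reach only later rows make up. A row lasts 1/10 s, in which the tool goes at most 50 mm and 8.59 degrees, less where a joint would pass 70% of its speed; a pose out of reach is approached as far as the arm can. A shift or turn number past 1, either way, is cut back to 1. A call with a gripper value outside its range is refused whole. The fingers move at their own pace and stop on an object; "newtons" is the grip in N (left out, the last holds). Time passes only in rows, so rows that repeat a pose let the fingers close. It gives the time, the measured TCP pose, the force, the opening and the grip force at its end, in the units of the state.
- read_state(): the state, without advancing time (a new reading comes with each control period).
- get_image(name): name is "scene" or "side" or "wrist"; returns the picture (384x512x3 uint8, red, green, blue); there is no depth.
- get_calibration(name): a dict with "camera_matrix" (3x3 intrinsics, pixels), "world_to_cam" (4x4, takes a point from world to camera coordinates); the wrist camera has in their place "mount" (4x4, takes a point from camera to tool coordinates, whose origin is the TCP and whose axes are the flange's). Camera axes: x right, y up, looking along -z (the intrinsics and any distortion apply to the point x, -y, -z); pixel columns grow to the right and rows downward; lengths in m; the calibration is good to about 2 mm. The wrist camera is an equidistant fisheye: a pixel r from the principal point sees the ray r / f radians off the axis. A picture is of the moment at which its call begins: read the wrist's pose just before it. get_calibration takes no time and is no camera call.
- hand_in(): hands the job in; it is judged then, once.
Trained networks look in the newest picture that a camera, given by its name, has taken for a name from the list of things; names that differ only in an ending like _2 or _b are one class to them, and where a whole thing is asked for, a point or a joint stands for the part that bears it (a point fixed in the world has none). Each returns a list of dicts, best first, with "confidence" (0 to 1); they miss things now and then, are a little off and sometimes report something else, mostly with a low value. They report only what shows in the picture. A call takes as long as a camera call. They do not tell look-alikes from the thing itself.
- masks_of(camera, thing): "region" (384x512 bool, what is visible of it).
- landmark_of(camera, thing): "position" ([x, y, z] in m, in world coordinates, good to about 4 mm: a listed point, or the origin of a listed thing).
The state is a dict: "t": time; "qpos": joint angles; "qd": joint speeds; "joint_efforts": joint torques, N m; "tool_pos": TCP position; "tcp_rot": TCP orientation; "contact_force": force on the tool from outside, world axes, zero at the start; "ft_torque": the same for the moment, N m; "finger_gap": finger opening in m; "grip_force": force on a finger pad.
Only numpy, scipy, OpenCV 4.12 (cv2) and the standard library are available. Lean on these libraries where they do the work, as an engineer would, in place of code of your own. Each camera call takes 0.05 s, during which the arm holds its last target. There are 200 camera calls.

## Working session

There is one attempt and no reset: what is moved stays moved. The work goes in short steps, Python scripts to look and compute and a tool call to move; the robot and the scene stay as the last step left them, time stands still between calls to the robot, and variables do not carry over. Pictures are saved under pics/ and viewed, at most 10 in all, crops included, and the job is handed in when it is done.

Besides the shell and the picture viewer there is one more tool, called by a JSON object that holds its "fn" and its "kwargs". send_rows: Moves the arm, as the interface text tells. Its arguments: {"type":"object","properties":{"series":{"type":"array","items":{"type":"number"}},"newtons":{"type":"number"}},"required":["series"]}

```bash
mkdir -p pics; python3 - <<'E'
from workcell import *
import cv2, numpy as np
s=read_state();print({k:np.round(v,3).tolist() for k,v in s.items()})
ims=[]
for c in ["scene","side"]:
    im=get_image(c); cv2.imwrite(f"pics/{c}0.png",im[...,::-1]); 
    for th in ["face_plate","spindle_stock","spindle_axis","pin_hole","flux_pot","sink_block","marker"]:
        for d in landmark_of(c,th)[:3]: print(c,th,round(d["confidence"],2),np.round(d["position"],3))
    ims.append(im)
cv2.imwrite("pics/both.png",cv2.resize(np.vstack(ims)[...,::-1],(400,600)))
E
```

```text
{'t': 0.0, 'qpos': [1.007, 0.159, 1.598, -0.0, 1.386, -0.21], 'qd': [0.002, -0.001, 0.001, -0.0, -0.0, 0.001], 'joint_efforts': [0.001, -39.601, -33.143, -0.0, 0.009, 0.0], 'tool_pos': [0.199, 0.539, 0.23], 'tcp_rot': [-0.0, 0.176, 0.984, -0.001], 'contact_force': [0.357, 0.065, -0.161], 'ft_torque': [-0.018, 0.004, -0.027], 'grip_force': 0.0, 'finger_gap': 0.085}
scene face_plate 0.91 [ 0.471 -0.208  0.001]
scene face_plate 0.64 [ 0.594 -0.337  0.   ]
scene spindle_stock 0.78 [0.483 0.262 0.003]
scene spindle_axis 0.89 [0.486 0.262 0.041]
scene pin_hole 0.83 [ 0.611 -0.363  0.001]
scene pin_hole 0.76 [ 0.493 -0.187 -0.001]
scene flux_pot 0.73 [ 0.672 -0.191  0.   ]
scene sink_block 0.83 [0.662 0.271 0.001]
scene marker 0.68 [ 0.338 -0.222  0.   ]
scene marker 0.24 [ 0.47  -0.205  0.003]
side face_plate 0.74 [ 0.599 -0.338  0.002]
side face_plate 0.65 [ 0.476 -0.211  0.002]
side spindle_stock 0.65 [ 0.494 -0.188 -0.002]
side spindle_stock 0.64 [ 0.485  0.264 -0.   ]
side spindle_axis 0.97 [0.482 0.263 0.042]
side pin_hole 0.62 [ 0.613 -0.364 -0.001]
side pin_hole 0.58 [ 0.498 -0.185 -0.   ]
side flux_pot 0.61 [ 0.668 -0.19  -0.001]
side sink_block 0.8 [0.662 0.27  0.002]
side marker 0.61 [ 0.333 -0.224  0.004]
```

View pics/scene0.png

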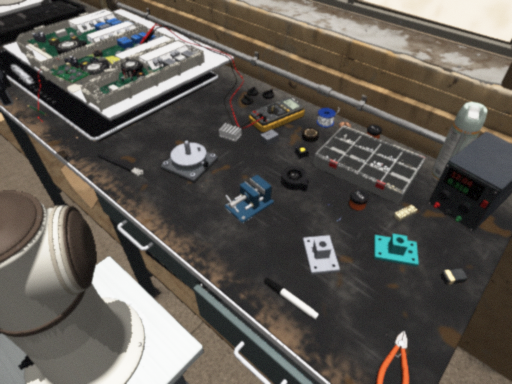

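View pics/side0.png

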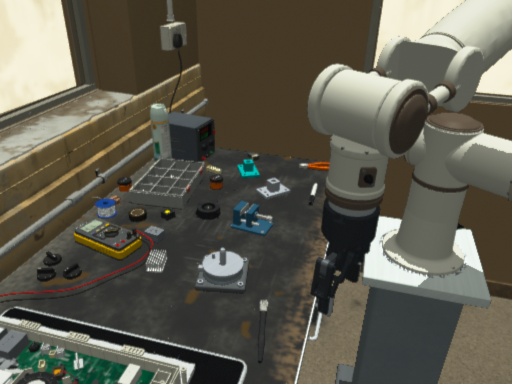

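The steel plate is at scene (321,254), with its look-alike, which is turquoise, at (397,249). The steel one fits the description, so I'm taking the one near (0.473, -0.21). The spindle is at scene (188,155). I'll confirm in one crop.

```bash
python3 - <<'E'
from workcell import *
import cv2, numpy as np
im=cv2.imread("pics/scene0.png")
a=cv2.resize(im[225:280,290:430],(800,314),interpolation=cv2.INTER_CUBIC)
b=cv2.resize(im[130:185,150:230],(416,286),interpolation=cv2.INTER_CUBIC)
im2=cv2.imread("pics/side0.png"); c=cv2.resize(im2[240:296,185:257],(384,286),interpolation=cv2.INTER_CUBIC)
cv2.imwrite("pics/crop.png",np.vstack([a,np.hstack([b,c])]))
print(get_calibration("wrist"))
E
```

```text
{'camera_matrix': array([[297.31863964,   0.        , 259.15612254],
       [  0.        , 297.31863964, 186.91701198],
       [  0.        ,   0.        ,   1.        ]]), 'mount': array([[-6.66072324e-04,  9.44812590e-01,  3.27610631e-01,
         8.38868186e-02],
       [ 9.99999750e-01,  7.07598662e-04, -7.55765389e-06,
        -1.25954234e-03],
       [-2.38957410e-04,  3.27610544e-01, -9.44812825e-01,
        -1.43377067e-01],
       [ 0.00000000e+00,  0.00000000e+00,  0.00000000e+00,
         1.00000000e+00]])}
```

View pics/crop.png

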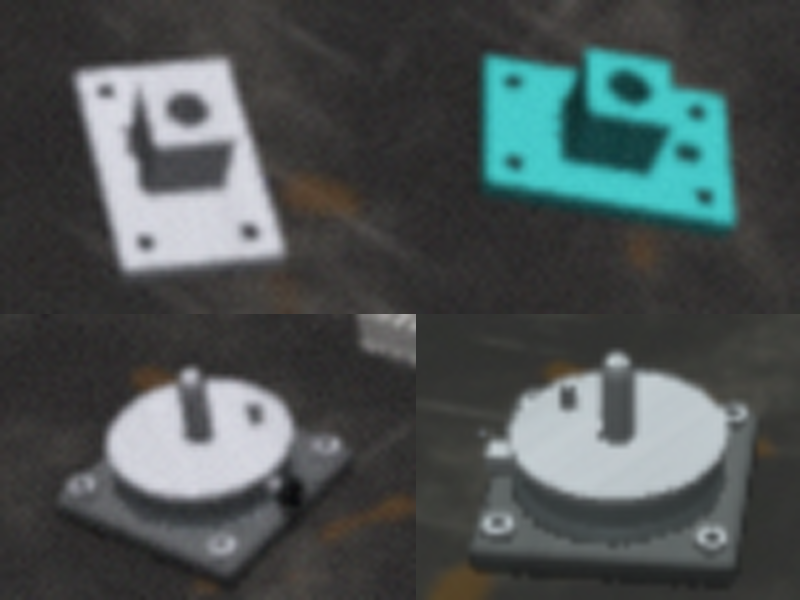

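The crop confirms the steel-grey plate on the left and the turquoise look-alike on the right. The drive pin shows in both views of the stock, at about scene (199,148) and side (213,256). Next I'll look from above the spindle.

Units first: shifts go in shares of 50 cm and turns go in shares of 90 degrees. So 28.5 cm is 0.57, -27.5 cm is -0.55.

{"fn": "send_rows", "kwargs": {"series": [1, 0.14, -0.14, -0.02, 0, 0, 0, 1, 0.28, -0.28, -0.04, 0, 0, 0, 1, 0.42, -0.4, -0.08, 0, 0, 0, 1, 0.57, -0.55, -0.1, 0, 0, 0, 1, 0.57, -0.55, -0.1, 0, 0, 0, 1, 0.57, -0.55, -0.1, 0, 0, 0, 1, 0.57, -0.55, -0.1, 0, 0, 0, 1, 0.57, -0.55, -0.1, 0, 0, 0]}}

```text
t: 1.6
tool_pos: [0.4856, 0.2627, 0.1813]
tcp_rot: [0.0, 0.176, 0.984, 0.0]
contact_force: [0.6, 1.1, 0.7]
finger_gap: 0.0852
grip_force: 0.0
```

{"fn": "send_rows", "kwargs": {"series": [1, 0, 0, 0, 0, 0, 0, 1, 0, 0, 0, 0, 0, 0, 1, 0, 0, 0, 0, 0, 0]}}

```text
t: 1.9
tool_pos: [0.4835, 0.2652, 0.1814]
tcp_rot: [-0.0, 0.176, 0.984, 0.0]
contact_force: [0.5, -1.1, -0.3]
finger_gap: 0.0855
grip_force: 0.0
```

```bash
cat > h.py <<'E'
from workcell import *
import cv2, numpy as np
from scipy.spatial.transform import Rotation as R
def wpose(s):
    T=np.eye(4); T[:3,:3]=R.from_quat(np.roll(s["tcp_rot"],-1)).as_matrix(); T[:3,3]=s["tool_pos"]
    return T@get_calibration("wrist")["mount"]
def unproj(px,C,z):
    K=get_calibration("wrist")["camera_matrix"]; d=np.array(px,float)-K[:2,2]; r=np.hypot(*d); th=r/K[0,0]
    v=np.array([np.sin(th)*d[0]/r,-np.sin(th)*d[1]/r,-np.cos(th)]); v=C[:3,:3]@v; o=C[:3,3]
    return o+v*(z-o[2])/v[2]
def proj(p,C):
    K=get_calibration("wrist")["camera_matrix"]; q=C[:3,:3].T@(np.array(p)-C[:3,3]); q=q*[1,-1,-1]
    r=np.hypot(q[0],q[1]); th=np.arctan2(r,q[2]); return K[:2,2]+K[0,0]*th*q[:2]/r
def snap(name):
    s=read_state(); C=wpose(s); im=get_image("wrist"); cv2.imwrite(f"pics/{name}.png",im[...,::-1]); np.save(f"pics/{name}.npy",C); return s,C,im
def tri(pts): # {cam:px}
    A=[];b=[]
    for c,px in pts.items():
        g=get_calibration(c); K,W=g["camera_matrix"],g["world_to_cam"]
        P=K@np.diag([1,-1,-1])@W[:3]
        for i in range(2):
            r=P[i]-px[i]*P[2]; A.append(r[:3]); b.append(-r[3])
    return np.linalg.lstsq(np.array(A),np.array(b),rcond=None)[0]
E
python3 - <<'E'
from h import *
s,C,im=snap("w1"); print(s["t"],s["tool_pos"],s["tcp_rot"],s["contact_force"])
for th in ["spindle_axis","spindle_stock"]:
    for d in landmark_of("wrist",th)[:2]: print(th,d["confidence"],d["position"])
print("axis proj",proj([.484,.263,.04],C),"top",proj([.484,.263,.082],C))
print("pin tri",tri({"scene":(198.8,148.5),"side":(213.5,256.3)}))
E
```

```text
1.9 [0.48353842 0.26515763 0.18139437] [-1.74099088e-04  1.75524066e-01  9.84475114e-01  1.48525284e-04] [ 0.52791294 -1.05336833 -0.31748967]
spindle_axis 0.79 [0.4891, 0.2607, 0.0442]
spindle_stock 0.85 [0.4858, 0.2657, 0.0021]
axis proj [258.50639418 174.04034177] top [258.42851908 187.92888492]
pin tri [0.51518456 0.25021258 0.04385606]
```

View pics/w1.png

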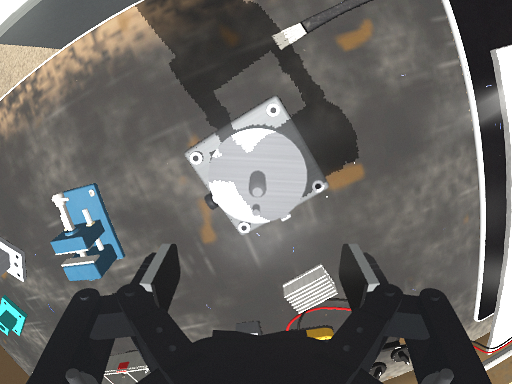

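```bash
python3 - <<'E'
from h import *
C=np.load("pics/w1.npy"); im=cv2.imread("pics/w1.png")
g=cv2.GaussianBlur(cv2.cvtColor(im,cv2.COLOR_BGR2GRAY),(0,0),1).astype(np.float32)
a=np.linspace(0,2*np.pi,180,endpoint=False)
def ring(x,y,r,z): return np.array([proj([x+r*np.cos(t),y+r*np.sin(t),z],C) for t in a],np.float32)
def samp(p): return cv2.remap(g,p[:,:1],p[:,1:],cv2.INTER_LINEAR)[:,0]
best=max(((np.mean(np.clip(samp(ring(x,y,.0485,.04))-samp(ring(x,y,.0515,.04)),-20,40)),x,y) for x in np.arange(.476,.494,.001) for y in np.arange(.254,.272,.001)))
print(best)
c=cv2.resize(im[80:250,170:345],(618,600),interpolation=cv2.INTER_CUBIC)
k=600/170
for p in ring(best[1],best[2],.05,.04)[::6]: cv2.circle(c,tuple(int(v) for v in (p-[170,80])*k),1,(0,0,255),-1)
cv2.imwrite("pics/w1c.png",c)
for n,px in {"pin":(257,210),}.items(): print(n,unproj(px,C,.054),unproj(px,C,.047))
for px in [(273,110),(196,158),(244,228),(319,187)]: print("screw",px,unproj(px,C,.014))
print("nose",unproj((286,217),C,.02)); print(unproj((209,200),C,.02))
E
```

```text
Traceback (most recent call last):
  File "h.py", line 12, in proj
    K=get_calibration("wrist")["camera_matrix"]; q=C[:3,:3].T@(np.array(p)-C[:3,3]); q=q*[1,-1,-1]
      ~~~~~~~~~~~~~~~^^^^^^^^^
ValueError: time passes only in moves, steps and waits
```

```bash
sed -i 's/get_calibration("\?wrist"\?)/CAL("wrist")/; s/get_calibration(c)/CAL(c)/; 3a import functools\nCAL=functools.cache(get_calibration)' h.py; cat >> h.py <<'E'
A=np.linspace(0,2*np.pi,180,endpoint=False)
def ring(C,x,y,r,z): return np.array([proj([x+r*np.cos(t),y+r*np.sin(t),z],C) for t in A],np.float32)
def fitring(im,C,x0,y0,r,z,w=.0015,half=.008,sgn=1):
    g=cv2.GaussianBlur(cv2.cvtColor(im,cv2.COLOR_BGR2GRAY),(0,0),1).astype(np.float32)
    s=lambda p: cv2.remap(g,p[:,:1],p[:,1:],cv2.INTER_LINEAR)[:,0]
    return max((np.mean(np.clip(sgn*(s(ring(C,x,y,r-w,z))-s(ring(C,x,y,r+w,z))),-20,40)),x,y) for x in np.arange(x0-half,x0+half+1e-6,.001) for y in np.arange(y0-half,y0+half+1e-6,.001))
E
python3 - <<'E'
from h import *
C=np.load("pics/w1.npy"); im=cv2.imread("pics/w1.png")
best=fitring(im,C,.485,.263,.05,.04); print(best)
c=cv2.resize(im[80:250,170:345],(618,600),interpolation=cv2.INTER_CUBIC)
k=600/170
for p in ring(C,best[1],best[2],.05,.04)[::6]: cv2.circle(c,tuple(int(v) for v in (p-[170,80])*k),1,(0,0,255),-1)
cv2.imwrite("pics/w1c.png",c)
print("pin",unproj((257,210),C,.054),unproj((257,210),C,.047))
for px in [(273,110),(196,158),(244,228),(319,187)]: print("screw",px,unproj(px,C,.014))
print("nose",unproj((286,217),C,.02)); print(unproj((209,200),C,.02))
E
```

```text
(np.float32(32.427517), np.float64(0.487), np.float64(0.261))
pin [0.5144562  0.25016407 0.054     ] [0.51730038 0.24905897 0.047     ]
screw (273, 110) [0.43120931 0.29849527 0.014     ]
screw (196, 158) [0.45034719 0.20278965 0.014     ]
screw (244, 228) [0.54705793 0.22152014 0.014     ]
screw (319, 187) [0.52879526 0.31872437 0.014     ]
nose [0.54781917 0.27252768 0.02      ]
[0.49862224 0.19879758 0.02      ]
```

View pics/w1c.png

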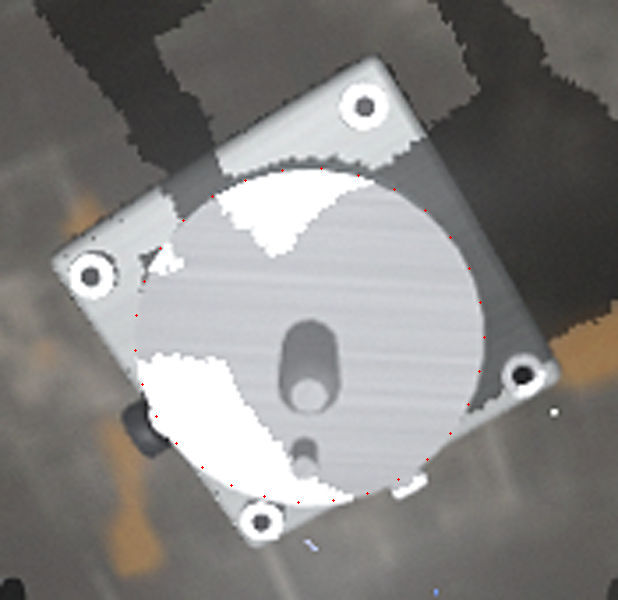

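Shaft top is at crop (309,397), pin top at (304,462) and nose block at (409,487). That gives:
- Axis: about (0.487, 0.261).
- Pin bearing: about -21° in world.
- Nose bearing: about 11°, so the pin is -33° from the nose, which is within the stated range.

Next I'll go over the plate with tool x roughly along plate x.

Scaled: -39 cm is -0.78, -35 cm is -0.7, -64 degrees is -0.7111.

{"fn": "send_rows", "kwargs": {"series": [1, 0, -0.1, 0, 0, 0, -0.0889, 1, 0, -0.2, 0, 0, 0, -0.1778, 1, -0.02, -0.3, 0, 0, 0, -0.2667, 1, -0.02, -0.4, 0, 0, 0, -0.3556, 1, -0.02, -0.5, 0, 0, 0, -0.4444, 1, -0.02, -0.6, 0, 0, 0, -0.5333, 1, -0.02, -0.7, 0, 0, 0, -0.6222, 1, -0.02, -0.78, 0, 0, 0, -0.7111]}}

```text
t: 2.85
tool_pos: [0.4741, -0.1272, 0.1818]
tcp_rot: [0.001, 0.673, 0.74, 0.0]
contact_force: [-0.2, 0.1, -0.0]
finger_gap: 0.0853
grip_force: 0.0
```

Scaled: -8.4 cm is -0.168, -4 cm is -0.08, -50 degrees is -0.5556.

{"fn": "send_rows", "kwargs": {"series": [1, 0, -0.08, 0, 0, 0, -0.0889, 1, 0, -0.168, 0, 0, 0, -0.1778, 1, 0, -0.168, 0, 0, 0, -0.2667, 1, 0, -0.168, 0, 0, 0, -0.3556, 1, 0, -0.168, 0, 0, 0, -0.4444, 1, 0, -0.168, 0, 0, 0, -0.5556, 1, 0, -0.168, 0, 0, 0, -0.5556, 1, 0, -0.168, 0, 0, 0, -0.5556]}}

```text
t: 3.65
tool_pos: [0.4744, -0.209, 0.1814]
tcp_rot: [0.0, 0.921, 0.39, 0.0]
contact_force: [-0.4, -0.2, -0.5]
finger_gap: 0.0855
grip_force: 0.0
```

```bash
python3 - <<'E'
from h import *
s,C,im=snap("w2"); print(s["t"],s["tool_pos"],s["tcp_rot"])
for th in ["face_plate","pin_hole"]:
    for d in landmark_of("wrist",th)[:2]: print(th,d["confidence"],d["position"])
m=masks_of("wrist","face_plate")[0]["region"]
print(m.sum(), np.argwhere(m).mean(0))
E
```

```text
3.65 [ 0.47443401 -0.2089842   0.18143362] [9.14009787e-05 9.20693951e-01 3.90285328e-01 5.17354273e-05]
face_plate 0.81 [0.5977, -0.336, -0.003]
face_plate 0.6 [0.4674, -0.211, 0.0003]
pin_hole 0.95 [0.614, -0.3627, 0.0003]
pin_hole 0.79 [0.4936, -0.1845, 0.002]
4868 [165.15817584 257.54991783]
```

View pics/w2.png

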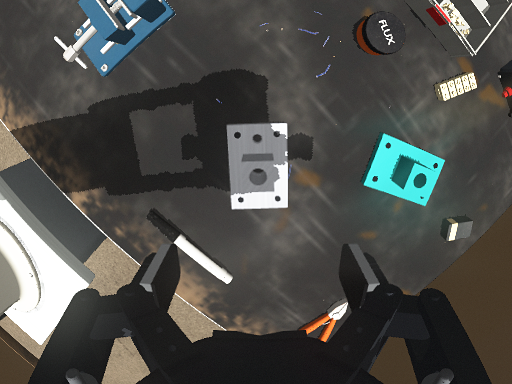

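The steel plate is at (258,166) with its pin hole at (257,139). The turquoise look-alike is off at (405,170). Now I'll refine the plate pose from the outline.

```bash
python3 - <<'E'
from h import *
C=np.load("pics/w2.npy"); im=cv2.imread("pics/w2.png"); hsv=cv2.cvtColor(im,cv2.COLOR_BGR2HSV)
g=cv2.cvtColor(im,cv2.COLOR_BGR2GRAY)
m=((g>120)&(hsv[...,1]<60)).astype(np.uint8); m[:110]=0;m[220:]=0;m[:,:215]=0;m[:,300:]=0
c=max(cv2.findContours(m,cv2.RETR_EXTERNAL,cv2.CHAIN_APPROX_NONE)[0],key=cv2.contourArea)[:,0]
P=np.array([unproj(p,C,.01)[:2] for p in c],np.float32)
r=cv2.minAreaRect(P*1000); print("rect mm",r); print(c.min(0),c.max(0))
h=unproj((257,139),C,.01); b=unproj((258,177),C,.044)
print("hole",h,"boss bore",b,"yaw",np.degrees(np.arctan2(*(h-b)[[1,0]])), np.linalg.norm((h-b)[:2]))
T=R.from_quat(np.roll(read_state()["tcp_rot"],-1)).as_matrix(); print("toolx yaw",np.degrees(np.arctan2(T[1,0],T[0,0])))
C1=np.load("pics/w1.npy"); print("shaft top",unproj((257.5,192.5),C1,.082),"pin",unproj((256.1,210.9),C1,.054))
E
```

```text
rect mm ((472.0274963378906, -210.68983459472656), (97.52140808105469, 64.92377471923828), 47.42957305908203)
[227 123] [287 209]
hole [ 0.49365845 -0.18738622  0.01      ] boss bore [ 0.47214508 -0.21125762  0.044     ] yaw 47.974212601764165 0.032135164543134136
toolx yaw 45.83479116434851
shaft top [0.48767205 0.2607801  0.082     ] pin [0.51506219 0.24898412 0.054     ]
```

Scaled: -16.5 cm is -0.33, -14.5 cm is -0.29, 1.7 degrees is 0.0189.

{"fn": "send_rows", "kwargs": {"series": [1, -0.004, -0.004, -0.08, 0, 0, 0.0189, 1, -0.004, -0.004, -0.16, 0, 0, 0.0189, 1, -0.004, -0.004, -0.24, 0, 0, 0.0189, 1, -0.004, -0.004, -0.29, 0, 0, 0.0189, 1, -0.004, -0.004, -0.33, 0, 0, 0.0189, 1, -0.004, -0.004, -0.33, 0, 0, 0.0189, 1, -0.004, -0.004, -0.33, 0, 0, 0.0189]}}

```text
t: 4.55
tool_pos: [0.4724, -0.2118, 0.0167]
tcp_rot: [0.0, 0.915, 0.402, 0.0]
contact_force: [-0.5, 0.2, 0.7]
finger_gap: 0.0854
grip_force: 0.0
```

{"fn": "send_rows", "kwargs": {"series": [-1, 0, 0, 0, 0, 0, 0, -1, 0, 0, 0, 0, 0, 0, -1, 0, 0, 0, 0, 0, 0, -1, 0, 0, 0, 0, 0, 0, -1, 0, 0, 0, 0, 0, 0, -1, 0, 0, 0, 0, 0, 0, -1, 0, 0, 0, 0, 0, 0, -1, 0, 0, 0, 0, 0, 0], "newtons": 60}}

```text
t: 5.35
tool_pos: [0.4728, -0.212, 0.0172]
tcp_rot: [0.0, 0.916, 0.402, 0.0]
contact_force: [-1.6, 0.3, 7.0]
finger_gap: 0.0309
grip_force: 62.4
```

Scaled: 13 cm is 0.26, 11 cm is 0.22.

{"fn": "send_rows", "kwargs": {"series": [-1, 0, 0, 0.02, 0, 0, 0, -1, 0, 0, 0.06, 0, 0, 0, -1, 0, 0, 0.14, 0, 0, 0, -1, 0, 0, 0.22, 0, 0, 0, -1, 0, 0, 0.26, 0, 0, 0, -1, 0, 0, 0.26, 0, 0, 0]}}

```text
t: 5.95
tool_pos: [0.4741, -0.213, 0.15]
tcp_rot: [0.003, 0.916, 0.402, 0.002]
contact_force: [0.5, -0.8, -3.2]
finger_gap: 0.0308
grip_force: 61.4
```

```bash
python3 - <<'E'
from h import *
s,C,im=snap("w3"); print(s["t"],s["tool_pos"],s["tcp_rot"],s["contact_force"],s["ft_torque"],s["finger_gap"],s["grip_force"])
E
```

```text
5.95 [ 0.47406444 -0.21299929  0.14996108] [0.00312328 0.91553661 0.4022189  0.00171082] [ 0.4509953  -0.81092876 -3.23736081] [-0.0385253  -0.04955616  0.00786224] 0.030811332976700544 61.36973887681961
```

View pics/w3.png

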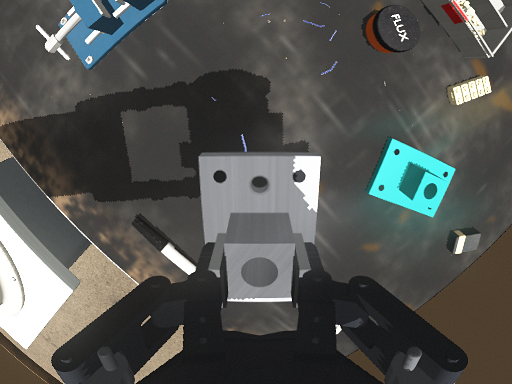

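Plate held by the boss: bore at (260,271), pin hole at (260,183). Next I'll get its pose in the tool frame.

```bash
python3 - <<'E'
from h import *
C=np.load("pics/w3.npy"); im=cv2.imread("pics/w3.png"); g=cv2.cvtColor(im,cv2.COLOR_BGR2GRAY)
s=read_state(); t=s["tool_pos"]; Rm=R.from_quat(np.roll(s["tcp_rot"],-1)).as_matrix()
def blob(cx,cy,w):
    p=g[cy-w:cy+w+1,cx-w:cx+w+1]; _,b=cv2.threshold(p,0,255,cv2.THRESH_OTSU+cv2.THRESH_BINARY_INV)
    n,l,st,ce=cv2.connectedComponentsWithStats(b); k=l[w,w]; return ce[k]+[cx-w,cy-w],st[k]
b,sb=blob(260,271,26); h,sh=blob(260,183,13); print(b,sb,h,sh)
for q,dz in((b,.0273),(h,-.0067)):
    P=unproj(q,C,t[2]+dz); print(P, "tool frame mm", 1000*Rm.T@(P-t))
print("tool yaw",np.degrees(np.arctan2(Rm[1,0],Rm[0,0])), "tilt",Rm[:,2])
E
```

```text
[259.04597701 271.86551724] [  7  12  37  30 870] [259.23305085 183.75      ] [  4   6  18  17 236]
[ 0.47398306 -0.21429487  0.17457365] tool frame mm [ -0.81917226   2.56298245 -27.29380848]
[ 0.4969413  -0.18982542  0.14057365] tool frame mm [32.72584846  2.83266437  6.71345938]
tool yaw 47.4313711272863 tilt [ 0.00198022 -0.0015565  -0.99999683]
```

Scaled: 31 cm is 0.62, 27 cm is 0.54, -47 degrees is -0.5222.

{"fn": "send_rows", "kwargs": {"series": [-1, -0.01, 0.06, 0, 0, 0, -0.0556, -1, -0.02, 0.14, 0, 0, 0, -0.1222, -1, -0.03, 0.22, 0, 0, 0, -0.1889, -1, -0.04, 0.3, 0, 0, 0, -0.2556, -1, -0.05, 0.38, 0, 0, 0, -0.3222, -1, -0.06, 0.46, 0, 0, 0, -0.3889, -1, -0.07, 0.54, 0, 0, 0, -0.4556, -1, -0.08, 0.62, 0, 0, 0, -0.5222]}}

```text
t: 6.8
tool_pos: [0.4298, 0.1, 0.1438]
tcp_rot: [-0.0, 1.0, 0.001, -0.002]
contact_force: [1.0, 0.6, -2.9]
finger_gap: 0.031
grip_force: 61.3
```

Scaled: 19.2 cm is 0.384, 16 cm is 0.32, -23 degrees is -0.2556.

{"fn": "send_rows", "kwargs": {"series": [-1, -0.006, 0.08, 0, 0, 0, -0.0556, -1, -0.012, 0.16, 0, 0, 0, -0.1111, -1, -0.018, 0.24, 0, 0, 0, -0.1667, -1, -0.024, 0.32, 0, 0, 0, -0.2111, -1, -0.03, 0.384, 0, 0, 0, -0.2556, -1, -0.03, 0.384, 0, 0, 0, -0.2556, -1, -0.03, 0.384, 0, 0, 0, -0.2556, -1, -0.03, 0.384, 0, 0, 0, -0.2556]}}

```text
t: 7.6
tool_pos: [0.4163, 0.2893, 0.1447]
tcp_rot: [0.001, 0.981, -0.196, -0.001]
contact_force: [-0.9, -0.0, -2.6]
finger_gap: 0.031
grip_force: 61.4
```

{"fn": "send_rows", "kwargs": {"series": [-1, 0, 0, 0, 0, 0, 0, -1, 0, 0, 0, 0, 0, 0, -1, 0, 0, 0, 0, 0, 0, -1, 0, 0, 0, 0, 0, 0]}}

```text
t: 8.0
tool_pos: [0.4174, 0.2901, 0.1464]
tcp_rot: [-0.0, 0.981, -0.196, 0.0]
contact_force: [-0.4, 0.1, -2.7]
finger_gap: 0.0311
grip_force: 61.4
```

```bash
python3 - <<'E'
from h import *
s,C,im=snap("w4"); print(s["t"],s["tool_pos"],s["tcp_rot"],s["contact_force"],s["qpos"])
c=im[40:320,110:410,::-1]; cv2.imwrite("pics/w4c.png",cv2.resize(c,(640,597),interpolation=cv2.INTER_CUBIC))
E
```

```text
8.0 [0.41741631 0.29007672 0.14641596] [-8.79626400e-05  9.80606209e-01 -1.95988380e-01  1.01441536e-04] [-0.37136591  0.09636923 -2.71104169] [3.69170452e-01 6.90107819e-02 1.86918622e+00 4.24107523e-05
 1.20313005e+00 2.33448210e+00]
```

View pics/w4c.png

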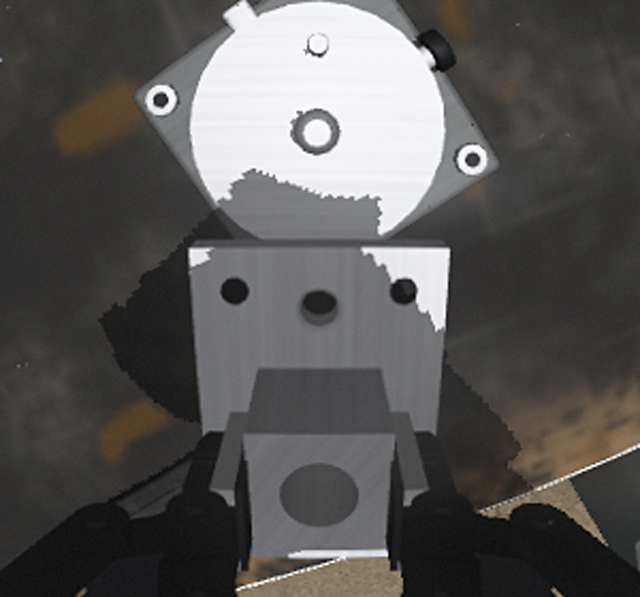

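Shaft top is at crop (317,132), pin top at (317,44), bore at (319,494) and pin hole at (319,302). The pin and hole already lie almost in line with the tool's x axis.

```bash
python3 - <<'E'
from h import *
C=np.load("pics/w4.npy"); im=cv2.imread("pics/w4.png")
t=np.array([.41741631,.29007672,.14641596]); Rm=R.from_quat([.980606,-.195988,.0,.0]).as_matrix()
px=lambda u,v:(110+u/2.1333,40+v/2.1321)
f=lambda P:np.round(1000*Rm.T@(P-t),1)
D={}
for n,q,z in(("shaft",px(317,132),.082),("pin",px(317,44),.054),("bore",px(319,494),t[2]+.0273),("hole",px(319,302),t[2]-.0067)):
    D[n]=unproj(q,C,z); print(n,D[n],f(D[n]))
r=fitring(im,C,D["shaft"][0],D["shaft"][1],.05,.04,half=.005); print("flange",r,f(np.array([r[1],r[2],.04])))
E
```

```text
shaft [0.48668676 0.26039662 0.082     ] [75.4  0.8 64.4]
pin [0.51575219 0.24833596 0.054     ] [106.8   0.7  92.4]
bore [0.41931742 0.28784204 0.17371596] [  2.6   1.3 -27.3]
hole [0.45033198 0.27489741 0.13971596] [36.2  1.4  6.7]
flange (np.float32(31.55121), np.float64(0.488686764517835), np.float64(0.2603966214355934)) [ 77.2   0.  106.4]
```

Scaled: 6.9 cm is 0.138, -2.8 cm is -0.056.

{"fn": "send_rows", "kwargs": {"series": [-1, 0.07, -0.028, 0, 0, 0, 0, -1, 0.138, -0.056, 0, 0, 0, 0, -1, 0.138, -0.056, -0.02, 0, 0, 0, -1, 0.138, -0.056, -0.05, 0, 0, 0, -1, 0.138, -0.056, -0.08, 0, 0, 0, -1, 0.138, -0.056, -0.08, 0, 0, 0, -1, 0.138, -0.056, -0.08, 0, 0, 0]}}

```text
t: 8.75
tool_pos: [0.4849, 0.2626, 0.1054]
tcp_rot: [0.0, 0.981, -0.195, -0.001]
contact_force: [0.1, 0.3, -2.3]
finger_gap: 0.0311
grip_force: 61.4
```

Scaled: -0.8 cm is -0.016, -0.6 cm is -0.012.

{"fn": "send_rows", "kwargs": {"series": [-1, 0, 0, -0.004, 0, 0, 0, -1, 0, 0, -0.008, 0, 0, 0, -1, 0, 0, -0.012, 0, 0, 0, -1, 0, 0, -0.016, 0, 0, 0, -1, 0, 0, -0.016, 0, 0, 0]}}

```text
t: 9.25
tool_pos: [0.486, 0.2623, 0.098]
tcp_rot: [0.0, 0.981, -0.196, -0.0]
contact_force: [-0.0, -0.6, -2.8]
finger_gap: 0.0311
grip_force: 61.4
```

Scaled: -0.3 cm is -0.006, -0.2 cm is -0.004.

{"fn": "send_rows", "kwargs": {"series": [-1, 0, 0, -0.002, 0, 0, 0, -1, 0, 0, -0.004, 0, 0, 0, -1, 0, 0, -0.006, 0, 0, 0, -1, 0, 0, -0.006, 0, 0, 0]}}

```text
t: 9.65
tool_pos: [0.4861, 0.2623, 0.0951]
tcp_rot: [0.0, 0.981, -0.196, -0.0]
contact_force: [0.8, -0.3, -2.5]
finger_gap: 0.0315
grip_force: 61.4
```

Scaled: -0.2 cm is -0.004, -0.1 cm is -0.002.

{"fn": "send_rows", "kwargs": {"series": [-1, 0, 0, -0.002, 0, 0, 0, -1, 0, 0, -0.004, 0, 0, 0, -1, 0, 0, -0.004, 0, 0, 0]}}

```text
t: 9.95
tool_pos: [0.4861, 0.2623, 0.0931]
tcp_rot: [0.0, 0.981, -0.196, -0.0]
contact_force: [-0.8, 0.2, -2.8]
finger_gap: 0.031
grip_force: 61.4
```

Scaled: -0.1 cm is -0.002, -0.05 cm is -0.001.

{"fn": "send_rows", "kwargs": {"series": [-1, 0, 0, -0.001, 0, 0, 0, -1, 0, 0, -0.002, 0, 0, 0, -1, 0, 0, -0.002, 0, 0, 0]}}

```text
t: 10.25
tool_pos: [0.4862, 0.2623, 0.0922]
tcp_rot: [0.0, 0.981, -0.196, -0.0]
contact_force: [-0.5, -0.6, -2.9]
finger_gap: 0.0313
grip_force: 61.4
```

Scaled: -0.1 cm is -0.002, -0.05 cm is -0.001.

{"fn": "send_rows", "kwargs": {"series": [-1, 0, 0, -0.001, 0, 0, 0, -1, 0, 0, -0.002, 0, 0, 0, -1, 0, 0, -0.002, 0, 0, 0]}}

```text
t: 10.55
tool_pos: [0.4862, 0.2624, 0.0913]
tcp_rot: [-0.0, 0.981, -0.196, -0.0]
contact_force: [-0.6, 0.4, -2.2]
finger_gap: 0.0309
grip_force: 61.4
```

Scaled: -0.1 cm is -0.002, -0.05 cm is -0.001.

{"fn": "send_rows", "kwargs": {"series": [-1, 0, 0, -0.001, 0, 0, 0, -1, 0, 0, -0.002, 0, 0, 0, -1, 0, 0, -0.002, 0, 0, 0]}}

```text
t: 10.85
tool_pos: [0.4859, 0.2624, 0.0901]
tcp_rot: [0.0, 0.981, -0.196, -0.0]
contact_force: [-0.8, 0.4, -2.9]
finger_gap: 0.031
grip_force: 61.5
```

Scaled: -0.2 cm is -0.004, -0.1 cm is -0.002.

{"fn": "send_rows", "kwargs": {"series": [-1, 0, 0, -0.002, 0, 0, 0, -1, 0, 0, -0.004, 0, 0, 0, -1, 0, 0, -0.004, 0, 0, 0]}}

```text
t: 11.15
tool_pos: [0.486, 0.2624, 0.088]
tcp_rot: [0.0, 0.981, -0.196, -0.0]
contact_force: [-2.4, 0.4, -2.6]
finger_gap: 0.0311
grip_force: 61.5
```

{"fn": "send_rows", "kwargs": {"series": [-1, 0, 0, -0.002, 0, 0, 0, -1, 0, 0, -0.004, 0, 0, 0, -1, 0, 0, -0.004, 0, 0, 0]}}

```text
t: 11.45
tool_pos: [0.486, 0.2624, 0.0861]
tcp_rot: [0.0, 0.981, -0.196, -0.0]
contact_force: [-2.4, 1.8, -2.8]
finger_gap: 0.0308
grip_force: 61.5
```

Scaled: -0.2 cm is -0.004, -0.1 cm is -0.002.

{"fn": "send_rows", "kwargs": {"series": [-1, 0, 0, -0.002, 0, 0, 0, -1, 0, 0, -0.004, 0, 0, 0, -1, 0, 0, -0.004, 0, 0, 0]}}

```text
t: 11.75
tool_pos: [0.486, 0.2624, 0.0841]
tcp_rot: [0.0, 0.981, -0.196, -0.0]
contact_force: [-3.6, 1.1, -1.7]
finger_gap: 0.0314
grip_force: 61.6
```

Scaled: -0.4 cm is -0.008, -0.03 cm is -0.0006.

{"fn": "send_rows", "kwargs": {"series": [-1, -0.0006, 0.0002, -0.002, 0, 0, 0, -1, -0.0006, 0.0002, -0.004, 0, 0, 0, -1, -0.0006, 0.0002, -0.006, 0, 0, 0, -1, -0.0006, 0.0002, -0.008, 0, 0, 0, -1, -0.0006, 0.0002, -0.008, 0, 0, 0]}}

```text
t: 12.25
tool_pos: [0.4859, 0.2625, 0.0801]
tcp_rot: [-0.0, 0.981, -0.196, 0.0]
contact_force: [-3.2, 0.9, -2.5]
finger_gap: 0.031
grip_force: 61.7
```

Scaled: -0.4 cm is -0.008, -0.3 cm is -0.006.

{"fn": "send_rows", "kwargs": {"series": [-1, 0, 0, -0.002, 0, 0, 0, -1, 0, 0, -0.004, 0, 0, 0, -1, 0, 0, -0.006, 0, 0, 0, -1, 0, 0, -0.008, 0, 0, 0, -1, 0, 0, -0.008, 0, 0, 0]}}

```text
t: 12.75
tool_pos: [0.4859, 0.2625, 0.0761]
tcp_rot: [-0.0, 0.981, -0.196, 0.0]
contact_force: [-3.2, 1.3, -2.4]
finger_gap: 0.0309
grip_force: 61.7
```

Scaled: -0.3 cm is -0.006, -0.2 cm is -0.004.

{"fn": "send_rows", "kwargs": {"series": [-1, -0.0004, 0.0002, -0.002, 0, 0, 0, -1, -0.0004, 0.0002, -0.004, 0, 0, 0, -1, -0.0004, 0.0002, -0.006, 0, 0, 0, -1, -0.0004, 0.0002, -0.006, 0, 0, 0]}}

```text
t: 13.15
tool_pos: [0.4859, 0.2625, 0.0731]
tcp_rot: [-0.0, 0.981, -0.196, 0.0]
contact_force: [-1.3, -0.3, -3.5]
finger_gap: 0.0308
grip_force: 61.7
```

Scaled: -0.1 cm is -0.002, -0.05 cm is -0.001.

{"fn": "send_rows", "kwargs": {"series": [-1, 0, 0, -0.001, 0, 0, 0, -1, 0, 0, -0.002, 0, 0, 0, -1, 0, 0, -0.002, 0, 0, 0]}}

```text
t: 13.45
tool_pos: [0.4859, 0.2625, 0.0723]
tcp_rot: [-0.0, 0.981, -0.196, 0.0]
contact_force: [-1.0, -0.4, -3.1]
finger_gap: 0.0314
grip_force: 61.7
```

Scaled: -0.1 cm is -0.002, -0.05 cm is -0.001.

{"fn": "send_rows", "kwargs": {"series": [-1, 0, 0, -0.001, 0, 0, 0, -1, 0, 0, -0.002, 0, 0, 0, -1, 0, 0, -0.002, 0, 0, 0]}}

```text
t: 13.75
tool_pos: [0.4858, 0.2625, 0.0712]
tcp_rot: [-0.0, 0.981, -0.196, 0.0]
contact_force: [-1.3, 0.1, -2.1]
finger_gap: 0.031
grip_force: 61.7
```

Scaled: -0.05 cm is -0.001.

{"fn": "send_rows", "kwargs": {"series": [-1, 0, 0, -0.001, 0, 0, 0, -1, 0, 0, -0.001, 0, 0, 0]}}

```text
t: 13.95
tool_pos: [0.4858, 0.2625, 0.0708]
tcp_rot: [-0.0, 0.981, -0.196, 0.0]
contact_force: [-0.7, 0.2, -1.8]
finger_gap: 0.0307
grip_force: 61.7
```

{"fn": "send_rows", "kwargs": {"series": [-1, 0, 0, -0.001, 0, 0, 0, -1, 0, 0, -0.001, 0, 0, 0]}}

```text
t: 14.15
tool_pos: [0.4858, 0.2625, 0.0702]
tcp_rot: [-0.0, 0.981, -0.196, 0.0]
contact_force: [-0.7, -0.0, -3.3]
finger_gap: 0.0307
grip_force: 61.7
```

Scaled: -0.05 cm is -0.001.

{"fn": "send_rows", "kwargs": {"series": [-1, 0, 0, -0.001, 0, 0, 0, -1, 0, 0, -0.001, 0, 0, 0]}}

```text
t: 14.35
tool_pos: [0.4858, 0.2625, 0.0697]
tcp_rot: [0.0, 0.981, -0.196, 0.0]
contact_force: [-0.6, -0.3, -2.8]
finger_gap: 0.0314
grip_force: 61.7
```

Scaled: -0.1 cm is -0.002, -0.05 cm is -0.001.

{"fn": "send_rows", "kwargs": {"series": [-1, 0, 0, -0.001, 0, 0, 0, -1, 0, 0, -0.002, 0, 0, 0, -1, 0, 0, -0.002, 0, 0, 0]}}

```text
t: 14.65
tool_pos: [0.4858, 0.2625, 0.0687]
tcp_rot: [0.0, 0.981, -0.196, 0.0]
contact_force: [-0.4, 0.7, -3.4]
finger_gap: 0.0313
grip_force: 61.7
```

Scaled: -0.1 cm is -0.002, -0.05 cm is -0.001.

{"fn": "send_rows", "kwargs": {"series": [-1, 0, 0, -0.001, 0, 0, 0, -1, 0, 0, -0.002, 0, 0, 0, -1, 0, 0, -0.002, 0, 0, 0]}}

```text
t: 14.95
tool_pos: [0.4857, 0.2625, 0.0677]
tcp_rot: [0.0, 0.981, -0.196, -0.0]
contact_force: [-0.8, 0.6, -2.0]
finger_gap: 0.0309
grip_force: 61.7
```

Scaled: -0.1 cm is -0.002, -0.05 cm is -0.001.

{"fn": "send_rows", "kwargs": {"series": [-1, 0, 0, -0.001, 0, 0, 0, -1, 0, 0, -0.002, 0, 0, 0, -1, 0, 0, -0.002, 0, 0, 0]}}

```text
t: 15.25
tool_pos: [0.4857, 0.2625, 0.0667]
tcp_rot: [0.0, 0.981, -0.196, -0.0]
contact_force: [-1.0, -0.1, -3.1]
finger_gap: 0.0308
grip_force: 61.7
```

Scaled: -0.1 cm is -0.002, -0.05 cm is -0.001.

{"fn": "send_rows", "kwargs": {"series": [-1, 0, 0, -0.001, 0, 0, 0, -1, 0, 0, -0.002, 0, 0, 0, -1, 0, 0, -0.002, 0, 0, 0]}}

```text
t: 15.55
tool_pos: [0.4857, 0.2626, 0.0657]
tcp_rot: [0.0, 0.981, -0.196, -0.0]
contact_force: [-0.1, -0.2, -3.0]
finger_gap: 0.0313
grip_force: 61.7
```

{"fn": "send_rows", "kwargs": {"series": [-1, 0, 0, -0.001, 0, 0, 0, -1, 0, 0, -0.002, 0, 0, 0, -1, 0, 0, -0.002, 0, 0, 0]}}

```text
t: 15.85
tool_pos: [0.4857, 0.2625, 0.0647]
tcp_rot: [0.0, 0.981, -0.196, -0.0]
contact_force: [-0.6, -0.9, -3.3]
finger_gap: 0.0313
grip_force: 61.7
```

Scaled: -0.2 cm is -0.004, -0.1 cm is -0.002.

{"fn": "send_rows", "kwargs": {"series": [-1, 0, 0, -0.002, 0, 0, 0, -1, 0, 0, -0.004, 0, 0, 0, -1, 0, 0, -0.004, 0, 0, 0]}}

```text
t: 16.15
tool_pos: [0.4856, 0.2625, 0.0626]
tcp_rot: [0.0, 0.981, -0.196, -0.0]
contact_force: [-0.3, -0.4, -4.1]
finger_gap: 0.031
grip_force: 61.7
```

Scaled: -0.2 cm is -0.004, -0.1 cm is -0.002.

{"fn": "send_rows", "kwargs": {"series": [-1, 0, 0, -0.002, 0, 0, 0, -1, 0, 0, -0.004, 0, 0, 0, -1, 0, 0, -0.004, 0, 0, 0]}}

```text
t: 16.45
tool_pos: [0.4856, 0.2625, 0.0606]
tcp_rot: [0.0, 0.981, -0.196, -0.0]
contact_force: [0.3, -0.8, -2.4]
finger_gap: 0.0309
grip_force: 61.7
```

{"fn": "send_rows", "kwargs": {"series": [-1, 0, 0, -0.001, 0, 0, 0, -1, 0, 0, -0.002, 0, 0, 0, -1, 0, 0, -0.002, 0, 0, 0]}}

```text
t: 16.75
tool_pos: [0.4857, 0.2625, 0.0597]
tcp_rot: [0.0, 0.981, -0.196, -0.0]
contact_force: [-0.1, -0.0, -3.0]
finger_gap: 0.0309
grip_force: 61.7
```

```bash
python3 - <<'E'
from h import *
im=get_image("side"); im2=get_image("scene"); s,C,w=snap("w5")
a=cv2.resize(im[215:305,170:270],(400,360),interpolation=cv2.INTER_CUBIC); b=cv2.resize(w[90:300,150:370],(377,360),interpolation=cv2.INTER_CUBIC)
cv2.imwrite("pics/m1.png",np.hstack([a,b])[...,::-1])
E
```

```text
(no output)
```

View pics/m1.png

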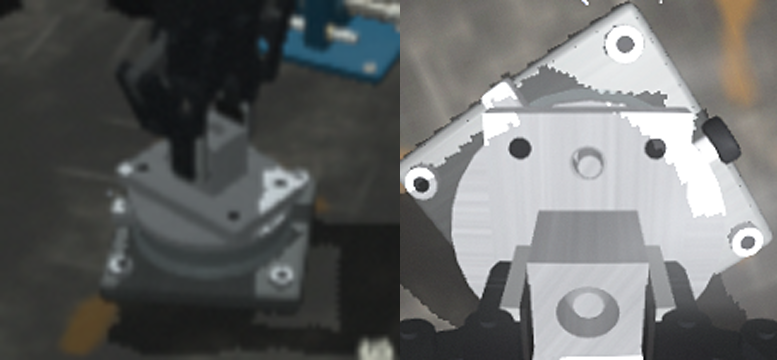

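The plate is over both the shaft and the pin: the pin shows in its hole at (588,162) and the shaft in the bore at (587,308). It's nearly seated, so I'll lower the last millimetres.

Scaled: -0.1 cm is -0.002, -0.05 cm is -0.001.

{"fn": "send_rows", "kwargs": {"series": [-1, 0, 0, -0.001, 0, 0, 0, -1, 0, 0, -0.002, 0, 0, 0, -1, 0, 0, -0.002, 0, 0, 0]}}

```text
t: 17.2
tool_pos: [0.4857, 0.2625, 0.0587]
tcp_rot: [0.0, 0.981, -0.196, -0.0]
contact_force: [0.5, 0.2, -2.4]
finger_gap: 0.0311
grip_force: 61.7
```

Scaled: -0.05 cm is -0.001.

{"fn": "send_rows", "kwargs": {"series": [-1, 0, 0, -0.001, 0, 0, 0, -1, 0, 0, -0.001, 0, 0, 0]}}

```text
t: 17.4
tool_pos: [0.4857, 0.2625, 0.0582]
tcp_rot: [0.0, 0.981, -0.196, -0.0]
contact_force: [0.6, 0.1, -2.5]
finger_gap: 0.0311
grip_force: 61.7
```

Scaled: -0.05 cm is -0.001.

{"fn": "send_rows", "kwargs": {"series": [-1, 0, 0, -0.001, 0, 0, 0, -1, 0, 0, -0.001, 0, 0, 0]}}

```text
t: 17.6
tool_pos: [0.4857, 0.2625, 0.0577]
tcp_rot: [0.0, 0.981, -0.196, -0.0]
contact_force: [-0.3, -0.5, -2.8]
finger_gap: 0.0311
grip_force: 61.7
```

Scaled: -0.05 cm is -0.001.

{"fn": "send_rows", "kwargs": {"series": [-1, 0, 0, -0.001, 0, 0, 0, -1, 0, 0, -0.001, 0, 0, 0]}}

```text
t: 17.8
tool_pos: [0.4857, 0.2625, 0.0572]
tcp_rot: [0.0, 0.981, -0.196, -0.0]
contact_force: [-0.3, 0.1, -2.0]
finger_gap: 0.031
grip_force: 61.7
```

Scaled: -0.05 cm is -0.001.

{"fn": "send_rows", "kwargs": {"series": [-1, 0, 0, -0.001, 0, 0, 0, -1, 0, 0, -0.001, 0, 0, 0]}}

```text
t: 18.0
tool_pos: [0.4857, 0.2625, 0.0572]
tcp_rot: [0.0, 0.981, -0.196, -0.0]
contact_force: [-1.7, -0.5, 1.6]
finger_gap: 0.0311
grip_force: 62.1
```

Scaled: -0.03 cm is -0.0006.

{"fn": "send_rows", "kwargs": {"series": [-1, 0, 0, -0.0006, 0, 0, 0, -1, 0, 0, -0.0006, 0, 0, 0]}}

```text
t: 18.2
tool_pos: [0.4857, 0.2626, 0.0572]
tcp_rot: [0.0, 0.981, -0.196, -0.0]
contact_force: [-3.5, -2.6, 5.3]
finger_gap: 0.031
grip_force: 62.6
```

Scaled: -0.03 cm is -0.0006.

{"fn": "send_rows", "kwargs": {"series": [-1, 0, 0, -0.0006, 0, 0, 0, -1, 0, 0, -0.0006, 0, 0, 0]}}

```text
t: 18.4
tool_pos: [0.4857, 0.2626, 0.0572]
tcp_rot: [0.0, 0.981, -0.196, -0.0]
contact_force: [-4.6, -1.7, 7.2]
finger_gap: 0.031
grip_force: 62.9
```

Contact came at TCP z 0.0572, just the height expected for flush seating. I'll unload, release and retreat straight up.

Scaled: 0.08 cm is 0.0016.

{"fn": "send_rows", "kwargs": {"series": [-1, 0, 0, 0.0016, 0, 0, 0, 0, 0, 0, 0.0016, 0, 0, 0, 1, 0, 0, 0.0016, 0, 0, 0, 1, 0, 0, 0.0016, 0, 0, 0, 1, 0, 0, 0.0016, 0, 0, 0, 1, 0, 0, 0.0016, 0, 0, 0, 1, 0, 0, 0.0016, 0, 0, 0, 1, 0, 0, 0.0016, 0, 0, 0]}}

```text
t: 19.2
tool_pos: [0.4858, 0.2626, 0.057]
tcp_rot: [-0.0, 0.981, -0.196, 0.0]
contact_force: [1.0, 0.6, 0.3]
finger_gap: 0.0853
grip_force: 0.0
```

Scaled: 12 cm is 0.24, 9 cm is 0.18.

{"fn": "send_rows", "kwargs": {"series": [1, 0, 0, 0.02, 0, 0, 0, 1, 0, 0, 0.06, 0, 0, 0, 1, 0, 0, 0.12, 0, 0, 0, 1, 0, 0, 0.18, 0, 0, 0, 1, 0, 0, 0.24, 0, 0, 0, 1, 0, 0, 0.24, 0, 0, 0, 1, 0, 0, 0.24, 0, 0, 0]}}

```text
t: 19.9
tool_pos: [0.4863, 0.2627, 0.1782]
tcp_rot: [-0.001, 0.981, -0.196, 0.001]
contact_force: [-0.3, 0.2, 0.0]
finger_gap: 0.0853
grip_force: 0.0
```

```bash
python3 - <<'E'
from h import *
im=get_image("side"); s,C,w=snap("w6"); print(s["t"],s["tool_pos"],s["contact_force"],s["finger_gap"])
a=cv2.resize(im[215:305,170:270],(400,360),interpolation=cv2.INTER_CUBIC); b=cv2.resize(w[90:300,150:370],(377,360),interpolation=cv2.INTER_CUBIC)
cv2.imwrite("pics/m2.png",np.hstack([a,b])[...,::-1])
E
```

```text
19.95 [0.48541058 0.26248557 0.17681653] [-0.37909611  0.55987614 -0.40565148] 0.0853031372825445
```

View pics/m2.png

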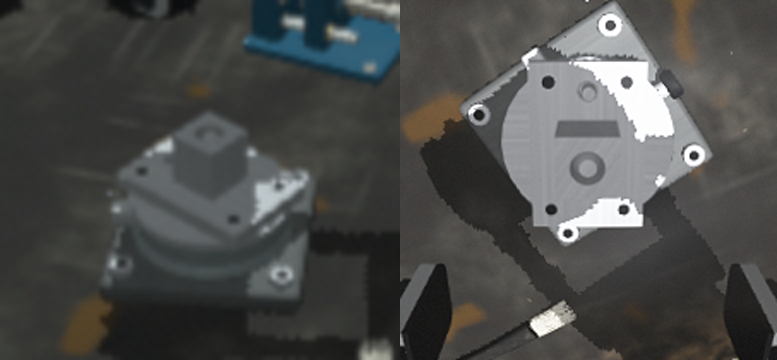

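The plate sits flush with the pin in its hole at (588,92) and the shaft in the bore at (588,168), and the gripper is clear.

```bash
python3 -c "
from workcell import *
print(hand_in())"
```

```text
the job is handed in; nothing more can be done
None
```

The face plate is on the spindle with the drive pin through its hole, flush on the flange, released and handed in at about 20 s. The camera had already located the pin, so the hole dropped over it without any feeling turn. Force readings during seating stayed around 10 N, and I never went near the flux pot, heat sink or marker.

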